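# Open the sprung rivet case on the cobbler's bench

### The arm

A 6-joint arm with a two-finger parallel gripper is mounted at the origin on the work surface. World frame = base frame: x ahead of the robot, y to its left, z up, the work surface at z = 0. Lengths are in m, angles in rad, forces in N, time in s.
With the tool pointing down it reaches from about 0.375 to 0.9 m from the base axis. Payload 3.1 kg.
Tool frame: the origin (TCP) lies midway between the tips of the shut fingers; the grasp point (between the pads) lies 19 mm behind it (pinch_z is the distance from the TCP to the grasp point, in m); y points along the fingers, z is the direction in which the jaws open and shut, and the axes are right-handed (so a half turn about y gives the same grasp; the last joint's range is limited). The gripper opens to 87 mm and grips with 3 to 60 N. Pads are 19 mm wide; open, the fingers measure 117 mm over their backs; the gripper's body (75 mm by 190 mm) begins 51 mm behind the grasp point.
Start: joints at [-1.369, 0.527, 1.433, -0, 1.181, -0.178], TCP at [0.232, -0.58, 0.223] pointing down, gripper open.
Joint ranges: [-3.08, 3.08], [-0.75, 2.2], [0.22, 2.44], [-1.43, 4.57], [0, 2.65], [-2.85, 2.85]. Speed limits (rad/s): [2.79, 2.79, 3.14, 3.14, 3.14, 3.14].

### API

Orientations are given as a unit quaternion [x, y, z, w].
In Python, from rig import * gives the robot as it stands.
- The arm moves only by the tool drive_tool, never from a script. Its argument "plan" is a list of rows, each a list of 7 numbers: the shift along the tool's x, y, z in mm, then the turn, a rotation vector about the tool's x, y, z in degrees, then the finger opening in mm, from 0 to 87. A call has 1 to 10 rows; each row is the pose to reach, as a shift and turn from the pose commanded when the call began, along the tool's axes at that moment; what a row does not reach only later rows make up. A row lasts 1/10 s, in which the tool goes at most 50 mm and 8.59 degrees, less where a joint would pass 70% of its speed; a pose out of reach is approached as far as the arm can. A call with a gripper value outside its range is refused whole. The fingers move at their own pace and stop on an object; "newtons" is the grip in N (left out, the last holds). Time passes only in rows, so rows that repeat a pose let the fingers close. It gives the time, the measured TCP pose, the force and the opening at its end, in the units of the state.
- get_obs(): the state, without advancing time (a new reading comes with each control period).
- camera(name): name is "side" or "top" or "wrist"; returns the picture (420x560x3 uint8, blue, green, red); there is no depth.
- get_calibration(name): a dict with "fx", "fy", "cx", "cy" (pixels), "D" ([k1, k2, p1, p2, k3] as OpenCV has them; the pictures are not rectified), "origin" and "rotation" of the camera in the world; the wrist camera has in their place "tool_from_camera" (4x4, takes a point from camera to tool coordinates, whose origin is the TCP and whose axes are the tool frame's). Camera axes: x right, y down, z forward; pixel columns grow to the right and rows downward; lengths in m; the calibration is good to about 2 mm. A picture is of the moment at which its call begins: read the wrist's pose just before it. get_calibration takes no time and is no camera call.
- hand_in(): hands the job in, once; it reports no verdict.
Trained networks look in the newest picture that a camera, given by its name, has taken for a name from the list of things; names that differ only in an ending like _2 or _b are one class to them, and where a whole thing is asked for, a point or a joint stands for the part that bears it (a point fixed in the world has none). Each returns a list of dicts, best first, with "conf" (0 to 1); they miss things now and then, are a little off and sometimes report something else, mostly with a low value. They report only what shows in the picture. A call takes as long as a camera call.
- spot_in(camera, target): "location" ([column, row] in pixels, amid what is visible of it).
- mark_of(camera, target): "location" ([column, row] in pixels: a listed point, or the origin of a listed thing).
The state is a dict: "time": time; "q": joint angles; "joint_velocities": joint speeds; "joint_torque": joint torques, N m; "position": TCP position; "tool_rot": TCP orientation; "ft_force": force on the tool from outside, world axes, zero at the start; "moment": the same for the moment, N m; "grip_width": finger opening in m.
Only numpy, scipy, OpenCV 4.12 (cv2) and the standard library are available. Lean on these libraries where they do the work, as an engineer would, in place of code of your own. Each camera call takes 0.05 s, during which the arm holds its last target. There are 200 camera calls.

### The job

Press down the release tab at the front of the rivet case so that its spring-loaded lid pops up half open, then push the lid gently all the way back until it rests against its stop, and take the hand away. Use only the fingertips or the outside of the fingers: do not pinch or lift the lid or the case, do not shove the case along the bench, and leave the thread spool, the polish tin and the jar beside it where they stand.

Things in the scene. Friction and masses are not known exactly. Their poses are not given: they have to be found in the camera images.
- case: Grey rivet case with 3 x 4 compartments, loose on the bench on rubber feet, 1.3 to 2 kg. 120 mm deep (its x), 190 wide (its y), rim 45 high, 51 with the lid shut. Origin: centre of its underside, on the bench. +x points to the hinge side (away from the robot, turned up to 0.5 rad either way), -x to the front with the release tab, +z up.
- tab_pad (a point): Point to press, on top of the release tab: ribbed steel pad, 34 mm wide (case y), 33 long (case x), level, top 41 mm above the bench, sticking out from mid-front. The point is 90 mm in front of the case origin, 10 mm from the pad's outer end, 23 from its pivot. The hook over the lid stands at the pad's inner end, up to 54 mm above the bench, and swings 5 mm outward: press the pad's outer half.
- tab (a joint): Angle of the release tab in rad: 0 at rest, grows as the pad is pressed down, 0.36 at its stop (pad about 8 mm down at the point tab_pad). The hook lets the lid go at about 0.22 (about 5 mm down, about 5 N); about 7 N holds it at the stop. It springs back when released.
- hinge (a point): Middle of the lid's hinge line, which runs along the case's y axis, 63 mm behind the case's origin and 46 mm above the bench.
- lid_edge (a point): Middle of the lid's free edge, on its inner face (underside), 127 mm from the hinge line. Shut: at the front under the hook. Lid at 0.95 rad: 11 mm in front of the case origin, 149 mm above the bench. At 1.85: 98 mm behind the origin, 168 mm above the bench. The lid is a flat 6 mm frame, 125 by 190 mm, grey with a clear pane, 0.12 kg.
- lid (a joint): Lid angle, rad: 0 shut and latched, grows as it opens. Once freed a spring lifts it in about 1 s to 0.95 (half open, leaning over the case); a hand in its way only delays it. Then it must be pushed: left below about 1.2 it falls back to 0.95, above that it stays; stop at 1.85 (16 degrees past upright). 0.5 to 2 N near the edge moves it; at the stop over some 6 N there begins to tip the case.
- spool: Bystander: black thread spool standing upright, 54 mm across the foot, 81 mm high, origin at the centre of its underside.
- tin: Bystander: flat round polish tin, 82 mm across, 26 mm high, origin at the centre of its underside.
- jar: Bystander: amber glass jar with black cap, 58 mm across, 78 mm high, origin at the centre of its underside. The three bystanders stand beside the case, 155 to 285 mm to its left and right, in changing places.

How it is judged:
By the outcome, as a careful person would: the job done as asked, in the order asked, and still so for the second after the job is handed in, with the robot touching nothing.
It also fails if it takes over 48 s, if anything falls off the work surface, if the arm or the gripper's body presses on something with over 40 N, if the wrist force passes 120 N, or if a joint passes its speed limit or range.

## Working session

There is one attempt and no reset: what is moved stays moved. The work goes in short steps, Python scripts to look and compute and a tool call to move; the robot and the scene stay as the last step left them, time stands still between calls to the robot, and variables do not carry over. Pictures are saved under pics/ and viewed, about 8 in all and at most 12, crops included, and the job is handed in when it is done.

Besides the shell and the picture viewer there is one more tool, called after "Emit:" in YAML: its name, and indented under it one key for each argument. drive_tool: Moves the arm, as the interface text tells. Its arguments: {"type":"object","properties":{"plan":{"type":"array","items":{"type":"array","items":{"type":"number"}}},"newtons":{"type":"number"}},"required":["plan"]}

```bash
mkdir -p pics; cat > h.py <<'E'
from rig import *
import numpy as np, cv2
from scipy.spatial.transform import Rotation as R
def ray(cam,px,obs=None):
    c=get_calibration(cam)
    K=np.array([[c["fx"],0,c["cx"]],[0,c["fy"],c["cy"]],[0,0,1]])
    p=cv2.undistortPoints(np.array([[px]],float),K,np.array(c["D"],float))[0,0]
    d=np.array([p[0],p[1],1.])
    if cam=="wrist":
        T=np.array(c["tool_from_camera"]);Q=R.from_quat(obs["tool_rot"]).as_matrix()
        o=Q@T[:3,3]+obs["position"];d=Q@T[:3,:3]@d
    else: o=np.array(c["origin"]);d=np.array(c["rotation"])@d
    return o,d/np.linalg.norm(d)
def atz(cam,px,z,obs=None):
    o,d=ray(cam,px,obs);return o+d*(z-o[2])/d[2]
E
python3 - <<'E'
from h import *
o=get_obs();print(o["time"],o["position"],o["tool_rot"],o["ft_force"]);print(R.from_quat(o["tool_rot"]).as_matrix().round(3))
a=camera("top");b=camera("side")
cv2.imwrite("pics/a.png",cv2.resize(np.vstack([a,b]),None,fx=.71,fy=.71))
cv2.imwrite("pics/top.png",a)
for t,z in (("case",0),("tab_pad",.041),("hinge",.046),("spool",0),("tin",0),("jar",0)):
    for cam in("top","side"):
        for m in mark_of(cam,t)[:2]: print(t,cam,np.round(m["location"]),round(m["conf"],2),atz(cam,m["location"],z).round(4))
E
```

```text
0.0 [ 0.23216021 -0.5794936   0.22157483] [-0.13383985  0.69509144 -0.69356344  0.13380785] [-0.21575301  0.05279508 -0.3000938 ]
[[-0.928 -0.     0.372]
 [-0.372  0.002 -0.928]
 [-0.    -1.    -0.002]]Traceback (most recent call last):
  File "<stdin>", line 8, in <module>
  File "h.py", line 15, in atz
    o,d=ray(cam,px,obs);return o+d*(z-o[2])/d[2]
        ~~~^^^^^^^^^^^^
  File "h.py", line 12, in ray
    else: o=np.array(c["origin"]);d=np.array(c["rotation"])@d
                                    ~~~~~~~~~~~~~~~~~~~~~~~^~
ValueError: matmul: Input operand 1 has a mismatch in its core dimension 0, with gufunc signature (n?,k),(k,m?)->(n?,m?) (size 3 is different from 4)
```

View pics/a.png

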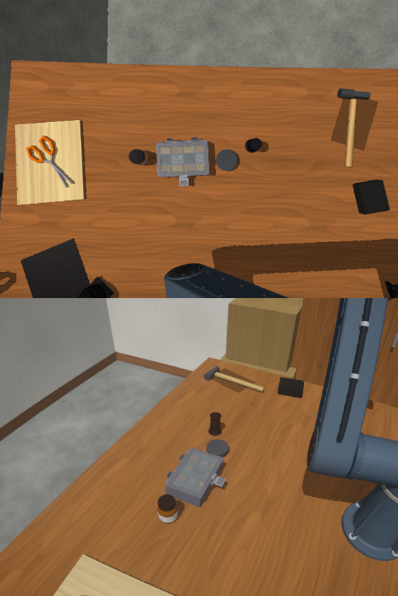

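The top view shows the case at about (257,222) in full pixels, with the tab at (259,255) pointing toward the robot. The jar is on the left, and the tin and spool are on the right. The camera rotation comes as a quaternion, so I'll fix the helper.

```bash
sed -i 's/d=np.array(c\["rotation"\])@d/d=R.from_quat(c["rotation"]).apply(d)/' h.py
python3 - <<'E'
from h import *
a=camera("top");b=camera("side")
for t,z in (("case",0),("tab_pad",.041),("hinge",.046),("spool",0),("tin",0),("jar",0)):
    for cam in("top","side"):
        for m in mark_of(cam,t)[:2]: print(t,cam,np.round(m["location"]),round(m["conf"],2),atz(cam,m["location"],z).round(4))
E
```

```text
case top [258. 224.] 0.66 [0.579  0.0815 0.    ]
case side [273. 259.] 0.84 [0.5817 0.0869 0.    ]
tab_pad top [259. 254.] 0.76 [0.4964 0.0748 0.041 ]
tab_pad side [312. 258.] 0.75 [0.4873 0.0708 0.041 ]
hinge top [254. 198.] 0.96 [0.6437 0.0898 0.046 ]
hinge side [250. 238.] 0.92 [0.6408 0.0908 0.046 ]
spool top [352. 205.] 0.84 [ 0.6356 -0.1762  0.    ]
spool side [302. 188.] 0.6 [ 0.635  -0.1819  0.    ]
tin top [317. 225.] 0.88 [ 0.5784 -0.0801  0.    ]
tin side [305. 213.] 0.61 [ 0.5837 -0.0954  0.    ]
jar top [196. 221.] 0.61 [0.5841 0.2493 0.    ]
jar top [256. 197.] 0.27 [0.6521 0.0879 0.    ]
jar side [236. 308.] 0.77 [0.5852 0.2473 0.    ]
```

```bash
cat >> h.py <<'E'
def goto(pos,yaw,tilt=0):
    """tool numbers for TCP at pos; -x tool axis along heading yaw; tilt: hand leans back toward robot (deg)"""
    o=get_obs();M=R.from_quat(o["tool_rot"])
    h=np.array([np.cos(yaw),np.sin(yaw),0]);Q=np.column_stack([-h,[0,0,-1],np.cross(-h,[0,0,-1])])
    T=R.from_rotvec(np.radians(-tilt)*np.array([-h[1],h[0],0]))*R.from_matrix(Q)
    print("shift",(M.inv().apply(np.array(pos)-o["position"])*1000).round(1),"turn",np.degrees((M.inv()*T).as_rotvec()).round(1), "fingers dir",T.apply([0,1,0]).round(2))
E
python3 -c "
from h import *
goto([.44,.06,.22],.116)
goto([.44,.06,.22],.116,15)"
```

```text
shift [-430.8    2.5 -517.2] turn [-0.  15.2  0. ] fingers dir [ 0. -0. -1.]
shift [-430.8    2.5 -517.2] turn [ 2.  15.1 14.9] fingers dir [ 0.26  0.03 -0.97]
```

Emit:
drive_tool:
  plan:
    - [-43, 0, -52, 0, 1.5, 0, 0]
    - [-86, 0, -104, 0, 3, 0, 0]
    - [-129, 0, -155, 0, 4.5, 0, 0]
    - [-172, 0, -207, 0, 6, 0, 0]
    - [-215, 0, -259, 0, 7.5, 0, 0]
    - [-258, 0, -310, 0, 9, 0, 0]
    - [-301, 0, -362, 0, 10.5, 0, 0]
    - [-344, 0, -414, 0, 12, 0, 0]
    - [-387, 0, -465, 0, 14, 0, 0]
    - [-431, 0, -517, 0, 15, 0, 0]
  newtons: 10

```text
time: 1.85
position: [0.3869, -0.1028, 0.223]
tool_rot: [0.041, -0.706, 0.706, -0.042]
ft_force: [1.1, -0.0, 0.7]
grip_width: 0.0145
```

Emit:
drive_tool:
  plan:
    - [0, 0, 0, 0, 0, 0, 0]

```text
time: 1.95
position: [0.3864, -0.0986, 0.2227]
tool_rot: [-0.045, 0.707, -0.705, 0.045]
ft_force: [-0.0, -0.5, -0.4]
grip_width: 0.007
```

```bash
python3 -c "
from h import *
goto([.44,.06,.22],.116)"
```

```text
shift [ -73.4    3.  -150.4] turn [0.1 0.7 0. ] fingers dir [ 0. -0. -1.]
```

Emit:
drive_tool:
  plan:
    - [-18, 1, -37, 0, 0, 0, 0]
    - [-37, 2, -75, 0, 0, 0, 0]
    - [-55, 3, -112, 0, 0, 0, 0]
    - [-73, 3, -150, 0, 1, 0, 0]
    - [-73, 3, -150, 0, 1, 0, 0]
    - [-73, 3, -150, 0, 1, 0, 0]
    - [-73, 3, -150, 0, 1, 0, 0]

```text
time: 2.65
position: [0.4408, 0.0519, 0.2195]
tool_rot: [0.036, -0.706, 0.706, -0.035]
ft_force: [0.3, -0.7, -0.2]
grip_width: 0.0005
```

```bash
python3 - <<'E'
from h import *
o=get_obs();print(o["time"],o["position"],o["grip_width"])
a=camera("wrist");cv2.imwrite("pics/w.png",a)
for t,z in (("case",0),("tab_pad",.041),("hinge",.046),("tin",0),("jar",0)):
    for m in mark_of("wrist",t)[:2]: print(t,np.round(m["location"]),round(m["conf"],2),atz("wrist",m["location"],z,o).round(4))
E
```

```text
2.65 [0.4408499  0.05188299 0.21950433] 0.0004816047998693244
case [261.  54.] 0.87 [0.5794 0.0834 0.    ]
case [255. 139.] 0.54 [0.4838 0.0826 0.    ]
tab_pad [255. 137.] 0.63 [0.4908 0.0804 0.041 ]
tin [401.  71.] 0.65 [ 0.5772 -0.0792 -0.    ]
jar [114.  35.] 0.66 [0.5815 0.2475 0.    ]
```

View pics/w.png

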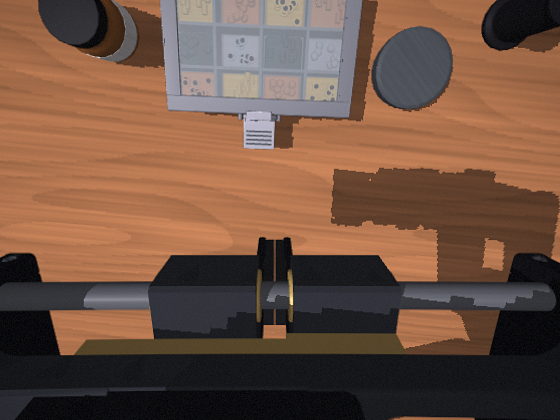

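The wrist view shows the ribbed pad at columns 243–275 and rows 120–150, and the case front edge running from (168,109) to (350,117). The tin (413,68) and jar (90,25) are clear of both.

```bash
python3 - <<'E'
from h import *
o=get_obs()
f=lambda p,z:atz("wrist",p,z,o)
l,r=f((168,109),.042),f((350,117),.042);print(l,r,np.linalg.norm(l-r)); d=l-r; print("yaw",np.arctan2(-d[0],d[1]))
print("pad outer L,R",f((245,149),.041),f((274,150),.041),"mark",f((259.5,138),.041))
h=R.from_quat(o["tool_rot"]).as_matrix()[:,0];print("tool yaw",np.arctan2(-h[1],-h[0]))
E
```

```text
[0.51059199 0.17540537 0.042     ] [ 0.52188001 -0.0190189   0.042     ] 0.1947516838615589
yaw 0.057993616152967685
pad outer L,R [0.4766197  0.09099084 0.041     ] [0.47873955 0.05875265 0.041     ] mark [0.49019206 0.07594211 0.041     ]
tool yaw 0.09968442068153302
```

```bash
python3 -c "
from h import *
goto([.486,.0755,.07],.085,15)"
```

```text
shift [-47.1 149.6 -18.8] turn [ 0.1  0.8 15. ] fingers dir [ 0.26  0.02 -0.97]
```

Emit:
drive_tool:
  plan:
    - [-15, 37, -6, 0, 0, 5, 0]
    - [-30, 75, -12, 0, 0, 10, 0]
    - [-45, 110, -19, 0, 1, 15, 0]
    - [-47, 140, -19, 0, 1, 15, 0]
    - [-47, 150, -19, 0, 1, 15, 0]
    - [-47, 150, -19, 0, 1, 15, 0]
    - [-47, 150, -19, 0, 1, 15, 0]
    - [-47, 150, -19, 0, 1, 15, 0]

```text
time: 3.75
position: [0.4872, 0.0765, 0.071]
tool_rot: [0.064, 0.705, -0.696, 0.123]
ft_force: [0.1, -0.4, -0.1]
grip_width: 0.0005
```

```bash
python3 - <<'E'
from h import *
a=camera("wrist");cv2.imwrite("pics/w2.png",a);o=get_obs();print(o["ft_force"],o["position"])
goto([.486,.0755,.043],.085,15);goto([.486,.0755,.034],.085,15)
E
```

```text
[0.58553181 0.64181068 0.38659487] [0.48712072 0.07656032 0.07110175]
shift [ 8.5 26.8  1. ] turn [ 0.1 -0.1 -0.2] fingers dir [ 0.26  0.02 -0.97]
shift [10.9 35.5  1. ] turn [ 0.1 -0.1 -0.2] fingers dir [ 0.26  0.02 -0.97]
```

View pics/w2.png

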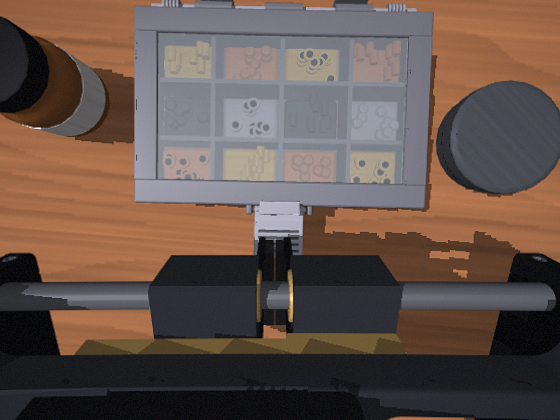

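The fingertips (275,240) sit over the outer half of the pad (centre column about 278), clear of the hook. Next is the press.

Emit:
drive_tool:
  plan:
    - [4, 13, 1, 0, 0, 0, 0]
    - [8, 26, 1, 0, 0, 0, 0]
    - [9, 29, 1, 0, 0, 0, 0]
    - [10, 31, 1, 0, 0, 0, 0]
    - [10, 33, 1, 0, 0, 0, 0]
    - [11, 35, 1, 0, 0, 0, 0]
    - [11, 35, 1, 0, 0, 0, 0]
    - [11, 35, 1, 0, 0, 0, 0]

```text
time: 4.6
position: [0.486, 0.0755, 0.0339]
tool_rot: [0.064, 0.705, -0.696, 0.123]
ft_force: [1.3, 0.4, 7.0]
grip_width: 0.0007
```

```bash
python3 - <<'E'
from h import *
a=camera("wrist");cv2.imwrite("pics/w3.png",np.hstack([cv2.resize(a,(400,300)),cv2.resize(camera("side")[150:330,160:400],(400,300))]));o=get_obs();print(o["ft_force"],o["position"])
E
```

```text
[ 1.04990835 -0.17446914  6.35720493] [0.48596352 0.07548031 0.03392359]
```

View pics/w3.png

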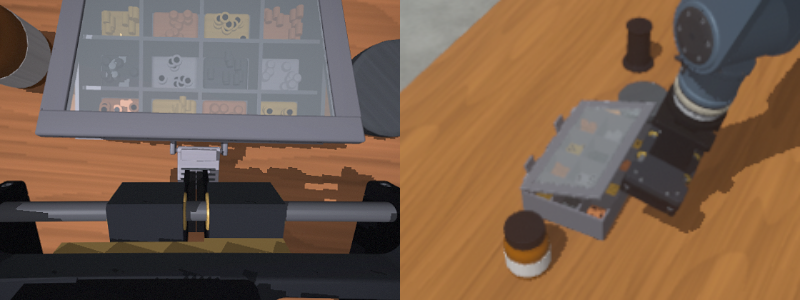

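The lid has been released and is rising at 7 N on the tab. I'll back off toward the robot and up.

Emit:
drive_tool:
  plan:
    - [1, -15, 0, 0, 0, 0, 0]
    - [8, -40, 0, 0, 0, 0, 0]
    - [20, -70, 0, 0, 0, 0, 0]
    - [25, -100, 0, 0, 0, 0, 0]
    - [25, -110, 0, 0, 0, 0, 0]
    - [25, -110, 0, 0, 0, 0, 0]
    - [25, -110, 0, 0, 0, 0, 0]
    - [25, -110, 0, 0, 0, 0, 0]
    - [25, -110, 0, 0, 0, 0, 0]

```text
time: 5.6
position: [0.4317, 0.0711, 0.1318]
tool_rot: [0.062, 0.705, -0.696, 0.121]
ft_force: [1.0, -0.1, -0.8]
grip_width: 0.0004
```

```bash
python3 - <<'E'
from h import *
o=get_obs();a=camera("wrist");b=camera("side");camera("top")
cv2.imwrite("pics/w4.png",np.hstack([cv2.resize(a,(400,300)),cv2.resize(b[150:330,160:400],(400,300))]));print(o["ft_force"],o["position"])
for c in("top","side","wrist"):
  for t,z in (("lid_edge",.149),("hinge",.046),("case",0)):
    for m in mark_of(c,t)[:1]: print(c,t,np.round(m["location"]),round(m["conf"],2),atz(c,m["location"],z,o).round(4))
goto([.535,.08,.215],.08);goto([.535,.08,.135],.08)
E
```

```text
[ 0.99088238 -0.06317116 -0.83348374] [0.43174133 0.07110752 0.13179439]
top lid_edge [252. 226.] 0.79 [0.5654 0.0873 0.149 ]
top hinge [256. 197.] 0.92 [0.6475 0.0846 0.046 ]
top case [257. 224.] 0.62 [0.5781 0.0834 0.    ]
side lid_edge [281. 216.] 0.97 [0.5598 0.0842 0.149 ]
side hinge [251. 236.] 0.9 [0.6434 0.0815 0.046 ]
side case [272. 259.] 0.88 [0.5835 0.0861 0.    ]
wrist lid_edge [280.  24.] 0.72 [0.5542 0.0811 0.149 ]
wrist case [277.  79.] 0.82 [0.5802 0.0834 0.    ]
shift [-121.1  -52.7   -0.5] turn [  0.2   0.2 -15. ] fingers dir [ 0. -0. -1.]
shift [-100.4   24.6   -0.3] turn [  0.2   0.2 -15. ] fingers dir [ 0. -0. -1.]
```

View pics/w4.png

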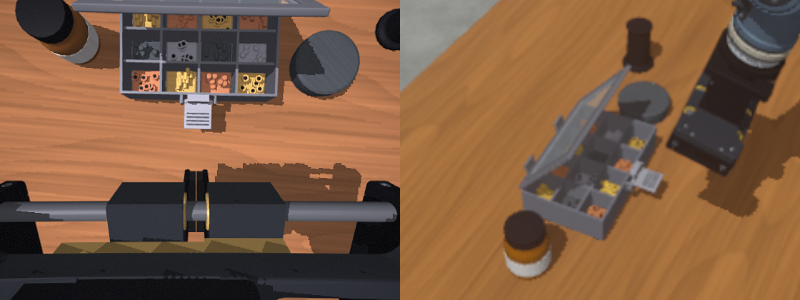

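The lid stands half open, with its edge near (0.562,0.085) in world. The case and bystanders are unmoved. I'll keep the hand tilted and advance onto the inner face near the edge.

Emit:
drive_tool:
  plan:
    - [-40, 8, 0, 0, 0, 0, 0]
    - [-80, 18, 0, 0, 0, 0, 0]
    - [-102, 24, 0, 0, 0, 0, 0]
    - [-110, 26, 0, 0, 0, 0, 0]
    - [-117, 28, 0, 0, 0, 0, 0]
    - [-124, 30, 0, 0, 0, 0, 0]
    - [-131, 32, 0, 0, 0, 0, 0]
    - [-138, 34, 0, 0, 0, 0, 0]
    - [-145, 36, 0, 0, 0, 0, 0]
    - [-152, 38, 0, 0, 0, 0, 0]

```text
time: 7.2
position: [0.5884, 0.0843, 0.1353]
tool_rot: [0.063, 0.705, -0.696, 0.121]
ft_force: [-0.4, -0.1, 0.5]
grip_width: 0.0005
```

Emit:
drive_tool:
  plan:
    - [-6, 1.6, 0, 0, 0, 0, 0]
    - [-12, 3.2, 0, 0, 0, 0, 0]
    - [-18, 4.8, 0, 0, 0, 0, 0]
    - [-24, 6.4, 0, 0, 0, 0, 0]
    - [-30, 8, 0, 0, 0, 0, 0]
    - [-36, 9.6, 0, 0, 0, 0, 0]
    - [-42, 11.2, 0, 0, 0, 0, 0]
    - [-48, 12.8, 0, 0, 0, 0, 0]
    - [-51, 13.6, 0, 0, 0, 0, 0]
    - [-54, 14.4, 0, 0, 0, 0, 0]

```text
time: 8.2
position: [0.644, 0.0889, 0.1353]
tool_rot: [0.063, 0.705, -0.696, 0.122]
ft_force: [-0.6, -1.3, -0.7]
grip_width: 0.001
```

```bash
python3 - <<'E'
from h import *
o=get_obs();a=camera("wrist");b=camera("side");camera("top")
cv2.imwrite("pics/w5.png",np.hstack([cv2.resize(a,(400,300)),cv2.resize(b[150:330,160:400],(400,300))]));print(o["ft_force"],o["position"])
for c in("top","side"):
  for t,z in (("lid_edge",.17),("hinge",.046),("case",0)):
    for m in mark_of(c,t)[:1]: print(c,t,np.round(m["location"]),round(m["conf"],2),atz(c,m["location"],z,o).round(4))
E
```

```text
[-0.58571842 -1.32279362 -0.74463195] [0.64403576 0.08894984 0.1352935 ]
top lid_edge [257. 202.] 0.68 [0.6204 0.0766 0.17  ]
top hinge [254. 198.] 0.74 [0.6445 0.0914 0.046 ]
side lid_edge [251. 234.] 0.62 [0.5777 0.1769 0.17  ]
side hinge [253. 236.] 0.81 [0.639  0.0806 0.046 ]
side case [273. 258.] 0.67 [ 0.5825  0.082  -0.    ]
```

View pics/w5.png

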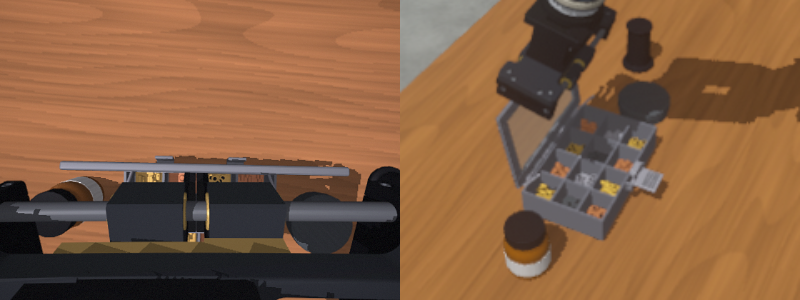

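The lid is past upright and the case hasn't moved. Now small steps to the stop while watching the force.

Emit:
drive_tool:
  plan:
    - [-3, 0.8, 0, 0, 0, 0, 0]
    - [-6, 1.6, 0, 0, 0, 0, 0]
    - [-8, 2.1, 0, 0, 0, 0, 0]
    - [-10, 2.6, 0, 0, 0, 0, 0]
    - [-10, 2.6, 0, 0, 0, 0, 0]

```text
time: 9.15
position: [0.6546, 0.0898, 0.1355]
tool_rot: [0.063, 0.705, -0.696, 0.122]
ft_force: [0.0, -0.1, 0.5]
grip_width: 0.0007
```

Emit:
drive_tool:
  plan:
    - [-1, 0.3, 0, 0, 0, 0, 0]
    - [-2, 0.5, 0, 0, 0, 0, 0]
    - [-3, 0.8, 0, 0, 0, 0, 0]
    - [-3, 0.8, 0, 0, 0, 0, 0]

```text
time: 9.55
position: [0.6574, 0.09, 0.1355]
tool_rot: [0.063, 0.705, -0.696, 0.122]
ft_force: [-0.5, -0.9, -0.3]
grip_width: 0.0009
```

Emit:
drive_tool:
  plan:
    - [-1, 0.3, 0, 0, 0, 0, 0]
    - [-2, 0.5, 0, 0, 0, 0, 0]
    - [-2, 0.5, 0, 0, 0, 0, 0]

```text
time: 9.85
position: [0.6586, 0.0902, 0.1352]
tool_rot: [0.062, 0.705, -0.696, 0.121]
ft_force: [-1.6, 0.5, 1.1]
grip_width: 0.0001
```

Emit:
drive_tool:
  plan:
    - [-1, 0.3, 0, 0, 0, 0, 0]
    - [-2, 0.5, 0, 0, 0, 0, 0]
    - [-2, 0.5, 0, 0, 0, 0, 0]

```text
time: 10.15
position: [0.6601, 0.0904, 0.1348]
tool_rot: [0.062, 0.705, -0.696, 0.121]
ft_force: [-4.1, -0.9, 0.3]
grip_width: 0.0001
```

At −4 N in x, right where geometry predicted the stop. Backing straight off.

Emit:
drive_tool:
  plan:
    - [5, -1.3, 0, 0, 0, 0, 0]
    - [15, -4, 0, 0, 0, 0, 0]
    - [40, -11, 0, 0, 0, 0, 0]
    - [80, -25, 0, 0, 0, 0, 0]
    - [120, -50, 0, 0, 0, 0, 0]
    - [160, -70, 0, 0, 0, 0, 0]
    - [190, -90, 0, 0, 0, 0, 0]
    - [200, -100, 0, 0, 0, 0, 0]
    - [200, -100, 0, 0, 0, 0, 0]
    - [200, -100, 0, 0, 0, 0, 0]

```text
time: 11.15
position: [0.4459, 0.0714, 0.1814]
tool_rot: [0.065, 0.705, -0.696, 0.123]
ft_force: [0.4, -0.0, 0.3]
grip_width: 0.0001
```

```bash
python3 - <<'E'
from h import *
o=get_obs();a=camera("top");b=camera("side")
cv2.imwrite("pics/w6.png",np.hstack([cv2.resize(a[140:290,150:380],(400,300)),cv2.resize(b[150:330,160:400],(400,300))]));print(o["time"],o["ft_force"],o["position"])
for c in("top","side"):
  for t,z in (("lid_edge",.168),("hinge",.046),("case",0),("tab_pad",.041),("tin",0),("jar",0),("spool",0)):
    for m in mark_of(c,t)[:1]: print(c,t,np.round(m["location"]),round(m["conf"],2),atz(c,m["location"],z,o).round(4))
E
```

```text
11.15 [ 0.39749153 -0.03749868  0.28326851] [0.44590346 0.07142821 0.18143951]
top lid_edge [254. 179.] 0.76 [0.6756 0.0841 0.168 ]
top hinge [256. 196.] 0.81 [0.6491 0.0859 0.046 ]
top case [257. 227.] 0.65 [0.5688 0.084  0.    ]
top tab_pad [259. 256.] 0.69 [0.4917 0.0752 0.041 ]
top tin [316. 224.] 0.74 [ 0.5795 -0.0793  0.    ]
top jar [196. 222.] 0.66 [0.5803 0.2503 0.    ]
top spool [351. 206.] 0.84 [ 0.6334 -0.1748  0.    ]
side lid_edge [233. 193.] 0.82 [0.6791 0.0857 0.168 ]
side hinge [252. 238.] 0.77 [0.637  0.0876 0.046 ]
side case [272. 260.] 0.59 [0.5816 0.089  0.    ]
side tab_pad [306. 258.] 0.53 [0.4983 0.08   0.041 ]
side tin [307. 215.] 0.83 [ 0.5764 -0.0906  0.    ]
side jar [237. 308.] 0.73 [0.5819 0.2452 0.    ]
side spool [301. 188.] 0.85 [ 0.6387 -0.1805  0.    ]
```

View pics/w6.png

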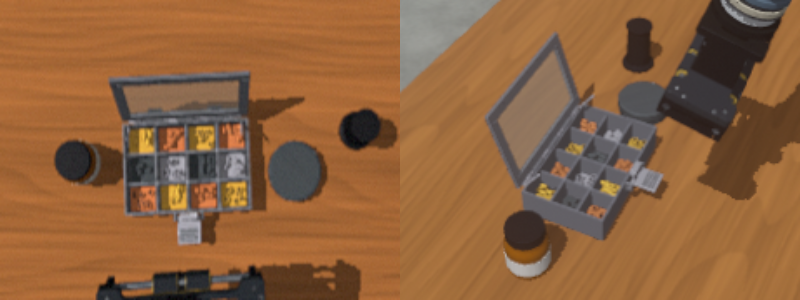

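The lid leans back past upright with its edge at (0.677,0.085), where 1.85 rad predicts 0.678. Everything else is where it started, and the hand is clear.

```bash
python3 -c "
from rig import *
print(hand_in())"
```

```text
the job is handed in; nothing more can be done
None
```

The rivet case is open with its lid back against the stop, and I handed the job in at about 11–12 s, against the 48 s limit.

- **Release tab:** I pressed it about 7 mm down with the shut fingertips, at roughly 7 N. The lid popped up half open.
- **Lid:** I pushed its inner face back with the fingertips until the force rose to about 4 N. That was where the geometry put the stop, and below the 6 N at which the case starts to tip. Then I took the hand away.
- **Last checks:** The lid edge was at x ≈ 0.677 m, where 0.678 is expected at 1.85 rad. The fingers were clear, with about 0.5 N or less on the wrist sensor.
- **Case and bystanders:** They had not moved beyond the networks' scatter of about 5 mm. One looser reading put the case centre 1 cm off in the top view, but the side view and the pictures showed no shift.

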